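Check weight from its fitted block onto the bench scale

ROBOT

A 6-joint arm with a two-finger parallel gripper is mounted at the origin on a cart in front of the work surface, level with it; the furniture and walls round the work are solid. World frame = base frame: x ahead of the robot, y to its left, z up, the work surface at z = 0. Lengths are in mm, angles in rad, forces in N, time in s.
With the tool pointing down it reaches from about 350 to 875 mm from the base axis. Payload 4.2 kg.
Tool frame: the origin (TCP) lies midway between the tips of the shut fingers; the grasp point (between the pads) lies 19 mm behind it (arm.tcp_to_grasp is the distance from the TCP to the grasp point, in mm); z points along the fingers, y is the line along which they close (so a half turn about z gives the same grasp; the last joint's range is limited). The gripper opens to 85 mm and grips with 20 to 120 N. Pads are 22 mm wide; open, the fingers measure 114 mm over their backs; the gripper's body (76 mm by 85 mm) begins 54 mm behind the grasp point. The pads swing forward as they close: fully open they stand 13 mm farther back than shut.
Start: joints at [-0.904, 0.385, 0.008, 0, -1.194, -0.259], TCP at [247.882, -573.719, 231.312] pointing down, gripper open.
Joint ranges: [-3.14, 3.14], [-1.21, 2.06], [-1.07, 1.41], [-3.16, 2.05], [-2.99, -0.16], [-3.1, 3.1]. Speed limits (rad/s): [2.79, 2.79, 3.14, 3.14, 3.14, 3.14].

INTERFACE

Orientations are given as a unit quaternion [x, y, z, w].
In Python, from bench import arm, imaging, job, models gives the robot as it stands.
- The arm moves only by the tool arm_command, never from a script. Its argument "rows" is a list of rows, each an object with "grip": the opening, from 0 (shut) to 1 (fully open); "linear": the shift along the tool's x, y, z in mm, a list of three; "rot": the turn, a rotation vector about the tool's x, y, z in rad, a list of three. In form: [{"grip": grip, "linear": [tx, ty, tz], "rot": [rx, ry, rz]}, ...]. A call has 1 to 10 rows; each row is the pose to reach, as a shift and turn from the pose commanded when the call began, along the tool's axes at that moment; what a row does not reach only later rows make up. A row lasts 1/8 s, in which the tool goes at most 62.5 mm and 10.7 degrees, less where a joint would pass 70% of its speed; a pose out of reach is approached as far as the arm can. A call with a gripper value outside its range is refused whole. The fingers move at their own pace and stop on an object; the grip force is fixed at half the most. Time passes only in rows, so rows that repeat a pose let the fingers close. It gives the time, the measured TCP pose, the force, the opening and the grip force at its end, in the units of the state.
- arm.read_state(): the state, without advancing time (a new reading comes with each control period).
- imaging.get_image(name): name is "scene" or "top" or "wrist"; returns a dict with "frame" (420x560x3 uint8, red, green, blue), "fx", "fy", "cx", "cy" (pixels), "extrinsics" (4x4, takes a point from world to camera coordinates); the wrist camera has in their place "T_tool_cam" (4x4, takes a point from camera to tool coordinates, whose origin is the TCP and whose axes are the flange's). Camera axes: x right, y down, z forward; pixel columns grow to the right and rows downward; lengths in mm; the calibration is good to about 2 mm. A picture is of the moment at which its call begins: read the wrist's pose just before it. There is no depth.
- job.job_done(): hands the job in; it is judged then, once.
Trained networks look in a picture, given as the dict that the camera call returned (one of the last four; its "shot" number tells which), for a name from the list of things; names that differ only in an ending like _2 or _b are one class to them, and where a whole thing is asked for, a point or a joint stands for the part that bears it (a point fixed in the world has none). Each returns a list of dicts, best first, with "score" (0 to 1); they miss things now and then, are a little off and sometimes report something else, mostly with a low value. They report only what shows in the picture. A call takes as long as a camera call. They do not tell look-alikes from the thing itself.
- models.spot_in(picture, query): "rect" ([left, top, right, bottom] in pixels, round what is visible of it).
- models.tip_of(picture, query): "pixel" ([column, row] in pixels: a listed point, or the origin of a listed thing).
The state is a dict: "clock": time; "joints": joint angles; "joint_vel": joint speeds; "joint_efforts": joint torques, N m; "position": TCP position; "ee_rot": TCP orientation; "contact_force": force on the tool from outside, world axes, zero at the start; "wrist_torque": the same for the moment, N m; "gripper_width": finger opening in mm; "grasp_force": force on a finger pad.
Only numpy, scipy, OpenCV 4.12 (cv2) and the standard library are available. Lean on these libraries where they do the work, as an engineer would, in place of code of your own. Each camera call takes 0.05 s, during which the arm holds its last target. There are 200 camera calls.

TASK

The bench scale is to be checked. First take the small porcelain cup off the scale's pan and stand it upright on the bare worktop; then draw the largest steel weight out of its pocket in the sloping wooden block by its knob, straight along the pocket so that the block stays where it is, and set it down gently in the middle of the pan, held upright so that it does not land on its edge. Leave the other two weights in their pockets and everything else on the bench undisturbed.

Things in the scene. Friction and masses are not known exactly. Their poses are not given: they have to be found in the camera images.
- weight_block: sloping hardwood block with three fitted pockets in a row, 121 mm front to back, 182 wide, 102 high at the back; loose but heavy (about 2.6 kg with the weights), on rubber feet. Origin under its middle, 1.5 mm above the worktop; x level from its low front to its high back, y along the row toward the largest weight, z up. Its upper face rises to the back at 30 degrees
- weight_500_center (a point): the largest weight: steel cylinder with a knob, 500 g, 70 mm tall over all: body 40 mm across and 44 high, neck 16 across and 8 high, knob 24 across and 18 high. The point is on its axis half-way up, 35 mm above its underside; z is its own axis, toward the knob
- weight_500_knob (a point): the middle of that weight's knob, on its axis, 61 mm above its underside; 9 mm of knob lie above and below it, then 8 mm of neck down to the body's shoulder. z as before
- pocket_500 (a point): centre of the mouth of the largest weight's pocket, in the sloping face; 42 mm wide and 42 deep (1 mm of play all round). The pockets lean 30 degrees from vertical toward the block's front: out is (-0.5, 0, 0.866) in the block's frame. The weights' bodies are sunk in the pockets (only 2 mm shows), the knobs stand out above the face
- weight_200_center (a point): the middle weight, of the same shape, 51 mm tall, body 30 mm and knob 18 mm across, standing in the block's middle pocket 59 mm from the largest weight; point on its axis half-way up
- weight_100_center (a point): the smallest weight, of the same shape, 41 mm tall, body 24 mm and knob 14 mm across, in the block's last pocket, 107 mm from the largest weight; point on its axis half-way up
- bench_scale: electronic bench scale, fixed, 269 mm front to back, 239 mm wide, case 55 mm high. Origin under its middle on the worktop; x points from its key panel at the front to its back, z up
- pan_center (a point): the centre of the upper face of the scale's round steel pan (162 mm across, 77 mm above the worktop); the pan sinks up to 2 mm under load. z up
- cup_center (a point): small handleless porcelain cup standing on the pan at the start, 64 mm across the rim, 51 mm high, walls about 5 mm, open and empty, 0.14 kg; point on its axis half-way up (25.5 mm above its underside), z toward its mouth. Bare worktop to put it on lies at the front left (x 0.38 to 0.48, y 0.18 to 0.29)
- brass_brush: brass wire brush with a wooden stock, 200 mm long, 23 mm high, lying near the front edge; a bystander
- pencil_case: dark zipped case, 209 x 51 x 31 mm, lying at the left; a bystander
- masking_tape: roll of masking tape, 96 mm across, 25 mm high, lying at the left; a bystander
There are look-alikes about, which are no part of the job. What is shaped like the part that bears cup_center but turquoise is not meant.

How it is judged:
By the outcome, as a careful person would: the job done as asked, in the order asked, and still so for the second after the job is handed in, with the robot touching nothing.
It also fails if it takes over 58 s, if anything falls off the work surface, if the arm or the gripper's body presses on something with over 40 N, if the wrist force passes 120 N, or if a joint passes its speed limit or range.

## Working session

There is one attempt and no reset: what is moved stays moved. The work goes in short steps, Python scripts to look and compute and a tool call to move; the robot and the scene stay as the last step left them, time stands still between calls to the robot, and variables do not carry over. Pictures are saved under pics/ and viewed, at most 13 in all, crops included, and the job is handed in when it is done.

Besides the shell and the picture viewer there is one more tool, called after "Request:" in YAML: its name, and indented under it one key for each argument. arm_command: Moves the arm, as the interface text tells. Its arguments: {"type":"object","properties":{"rows":{"type":"array"}},"required":["rows"]}

```bash
mkdir -p pics; cat > h.py <<'E'
import numpy as np,cv2
from scipy.spatial.transform import Rotation as R
from bench import arm,imaging,job,models
def T_tool():
    s=arm.read_state();T=np.eye(4);T[:3,:3]=R.from_quat(s['ee_rot']).as_matrix();T[:3,3]=s['position'];return T
def shot(name):
    Tt=T_tool();p=imaging.get_image(name)
    p['cw']=Tt@np.array(p['T_tool_cam']) if name=='wrist' else np.linalg.inv(np.array(p['extrinsics']))
    return p
def save(p,f):cv2.imwrite('pics/'+f,p['frame'][:,:,::-1])
def ray(p,uv):
    d=p['cw'][:3,:3]@np.array([(uv[0]-p['cx'])/p['fx'],(uv[1]-p['cy'])/p['fy'],1]);return p['cw'][:3,3],d/np.linalg.norm(d)
def onz(p,uv,z):
    o,d=ray(p,uv);return o+d*(z-o[2])/d[2]
def proj(p,X):
    c=np.linalg.inv(p['cw'])@np.append(X,1);return [p['fx']*c[0]/c[2]+p['cx'],p['fy']*c[1]/c[2]+p['cy']]
def tri(obs):
    A=np.zeros((3,3));b=np.zeros(3)
    for p,uv in obs:
        o,d=ray(p,uv);M=np.eye(3)-np.outer(d,d);A+=M;b+=M@o
    return np.linalg.solve(A,b)
E
cat > a.py <<'E'
from h import *
np.set_printoptions(precision=1,suppress=True)
print(arm.read_state())
s=shot('scene');t=shot('top');save(s,'s0.png');save(t,'t0.png')
for n in ['cup_center','pan_center','weight_500_knob','weight_500_center','weight_200_center','weight_100_center','pocket_500','weight_block','bench_scale']:
    a=models.tip_of(s,n);b=models.tip_of(t,n)
    print(n,[(np.round(x['pixel']),round(x['score'],2)) for x in a[:3]],[(np.round(x['pixel']),round(x['score'],2)) for x in b[:3]])
    if a and b: print('   ',tri([(s,a[0]['pixel']),(t,b[0]['pixel'])]))
E
python3 a.py
```

```text
{'clock': 0.0, 'joints': array([-0.9,  0.4,  0. , -0. , -1.2, -0.3]), 'joint_vel': array([-0.,  0.,  0.,  0.,  0.,  0.]), 'joint_efforts': array([  0. , -39.2,  18.8,   4.2,  -0. ,  -0. ]), 'position': array([ 247.7, -573.2,  230.2]), 'ee_rot': array([-0.2,  1. ,  0. , -0. ]), 'contact_force': array([-0.7, -0.1, -1. ]), 'wrist_torque': array([ 0., -0.,  0.]), 'grasp_force': 0.0, 'gripper_width': 85.4611587678966}
cup_center [(array([339., 246.]), 0.81)] [(array([408., 199.]), 0.93), (array([281., 150.]), 0.58)]
    [ 679.4 -205.1  311.9]
pan_center [(array([230., 307.]), 0.66)] [(array([401., 209.]), 0.81)]
    [ 554.6 -285.5   78.2]
weight_500_knob [(array([262., 219.]), 0.61)] [(array([298., 222.]), 0.6), (array([296., 276.]), 0.5)]
    [518.7  12.1  88.8]
weight_500_center [(array([265., 224.]), 0.5), (array([265., 222.]), 0.39), (array([344., 159.]), 0.28)] [(array([294., 220.]), 0.46)]
    [522.8  21.8  57.9]
weight_200_center [(array([279., 233.]), 0.65)] [(array([305., 202.]), 0.63)]
    [577.2  -9.   72.3]
weight_100_center [(array([264., 221.]), 0.71), (array([291., 240.]), 0.4)] [(array([310., 185.]), 0.45)]
    [584.3 -32.9 163.2]
pocket_500 [(array([265., 221.]), 0.74)] [(array([300., 220.]), 0.84)]
    [526.    7.4  86.9]
weight_block [(array([285., 241.]), 0.89)] [(array([295., 201.]), 0.94)]
    [585.6  16.6  12.7]
bench_scale [(array([218., 322.]), 0.9)] [(array([393., 224.]), 0.94)]
    [ 512.4 -289.2  -17.9]
```

View pics/s0.png

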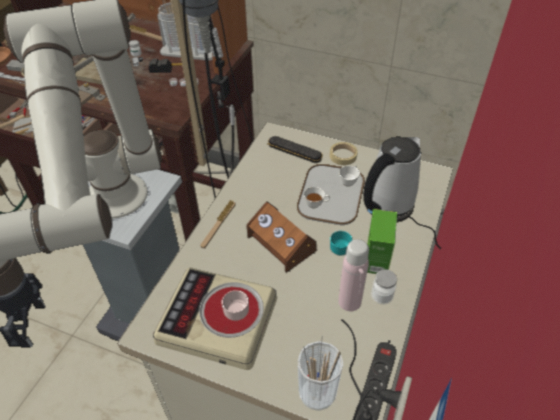

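View pics/t0.png

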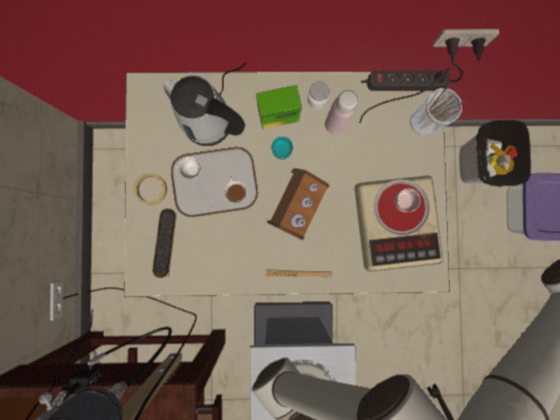

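The cup meant is the pinkish-white one on the pan (scene 236,303; top 407,199). Look-alikes are the turquoise one (scene 341,243; top 281,149) and the cups on the tray (scene 315,197 and 349,176; top 235,191 and 190,166). The weights show at scene (264,218), (279,232) and (290,241), and top (297,222), (305,202) and (312,186). An enlarged crop will confirm this.

```bash
cat > b.py <<'E'
from h import *
np.set_printoptions(precision=1,suppress=True)
s=shot('scene');t=shot('top')
c=lambda p,x,y,w,h:cv2.resize(p['frame'][y:y+h,x:x+w,::-1],(400,600),interpolation=cv2.INTER_CUBIC)
cv2.imwrite('pics/c1.png',np.hstack([c(s,215,190,120,180),c(t,265,150,100,150)]))
for n in ['cup_center']:
  for p in (s,t): print([(np.round(x['rect']),round(x['score'],2)) for x in models.spot_in(p,n)])
print('cup',tri([(s,(236,304)),(t,(407,199))]),onz(t,(407,199),102),onz(s,(236,304),102))
for a,b in [((264,218),(297,222)),((279,232),(305,202)),((290,241),(312,186))]: print(tri([(s,a),(t,b)]))
x=shot('wrist');print('cam z', np.array(x['T_tool_cam']),x['fx'])
E
python3 b.py
```

```text
[(array([329., 232., 353., 256.]), 0.72), (array([222., 288., 249., 323.]), 0.63)]
[(array([271., 139., 293., 161.]), 0.76), (array([396., 188., 423., 213.]), 0.65)]
cup [ 579.6 -292.9  115.5] [ 580.9 -297.1  102. ] [ 574.7 -285.6  102. ]
[519.9  15.8  88.8]
[577.2  -8.8  78. ]
[621.2 -30.2  81.8]
cam z [[   0.    -0.9   -0.3   85.6]
 [   1.     0.    -0.    -1.8]
 [   0.    -0.3    0.9 -143.3]
 [   0.     0.     0.     1. ]] 317.01256619337266
```

View pics/c1.png

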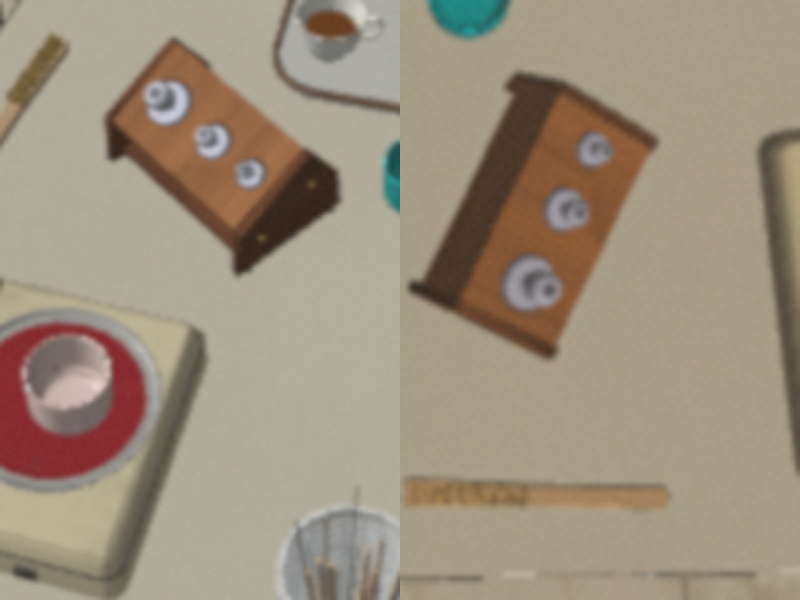

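```bash
cat >> h.py <<'E'
np.set_printoptions(precision=3,suppress=True)
def down(yaw): # tool z down, tool x at world angle yaw
    x=np.array([np.cos(yaw),np.sin(yaw),0]);z=np.array([0,0,-1.]);return np.c_[x,np.cross(z,x),z]
def go(p,Rt=None,T=None):
    T=T_tool() if T is None else T
    Rt=T[:3,:3] if Rt is None else Rt
    print('lin',np.round(T[:3,:3].T@(np.array(p)-T[:3,3]),1),'rot',R.from_matrix(T[:3,:3].T@Rt).as_rotvec().round(3))
    N=np.eye(4);N[:3,:3]=Rt;N[:3,3]=p;return N
E
python3 -c "
from h import *
T=T_tool();print(T)
go([560,-290,330])
go([560,-290,330],down(np.pi-0.47))"
```

```text
[[  -0.918   -0.397   -0.     247.871]
 [  -0.397    0.918    0.    -573.713]
 [  -0.       0.      -1.     231.295]
 [   0.       0.       0.       1.   ]]
lin [-399.   136.7  -98.7] rot [0. 0. 0.]
lin [-399.   136.7  -98.7] rot [ 0.    -0.     0.878]
```

Request:
arm_command:
  rows:
    - {"grip": 1,"linear": [-50,17,-12],"rot": [0,0,0]}
    - {"grip": 1,"linear": [-100,34,-25],"rot": [0,0,0]}
    - {"grip": 1,"linear": [-150,51,-37],"rot": [0,0,0]}
    - {"grip": 1,"linear": [-200,68,-50],"rot": [0,0,0]}
    - {"grip": 1,"linear": [-250,85,-62],"rot": [0,0,0]}
    - {"grip": 1,"linear": [-300,103,-75],"rot": [0,0,0]}
    - {"grip": 1,"linear": [-350,120,-87],"rot": [0,0,0]}
    - {"grip": 1,"linear": [-399,137,-99],"rot": [0,0,0]}
    - {"grip": 1,"linear": [-399,137,-99],"rot": [0,0,0]}

```text
clock: 2.38
position: [562.4, -287.4, 330.6]
ee_rot: [-0.205, 0.979, -0.0, 0.001]
contact_force: [-0.3, -0.2, -0.3]
gripper_width: 85.2
grasp_force: 0.0
```

```bash
cat > c.py <<'E'
from h import *
T=T_tool();print(T[:3,3],arm.read_state()['clock'])
w=shot('wrist');save(w,'w1.png')
for n,z in [('cup_center',102),('pan_center',77),('bench_scale',0)]:
    for x in models.tip_of(w,n)[:2]: print(n,np.round(x['pixel']),round(x['score'],2),onz(w,x['pixel'],z))
print(models.spot_in(w,'cup_center'))
E
python3 c.py
```

```text
[ 562.384 -287.401  330.59 ] 2.375
cup_center [271. 185.] 0.88 [ 577.436 -296.24   102.   ]
pan_center [280. 169.] 0.97 [ 559.19 -292.75   77.  ]
pan_center [498. 236.] 0.27 [525.545  15.956  77.   ]
bench_scale [288. 131.] 0.74 [ 517.71  -297.952    0.   ]
[{'rect': [241.2, 157.4, 299.8, 218.0], 'score': 0.81}, {'rect': [467.6, 85.0, 560.0, 150.6], 'score': 0.51}]
```

View pics/w1.png

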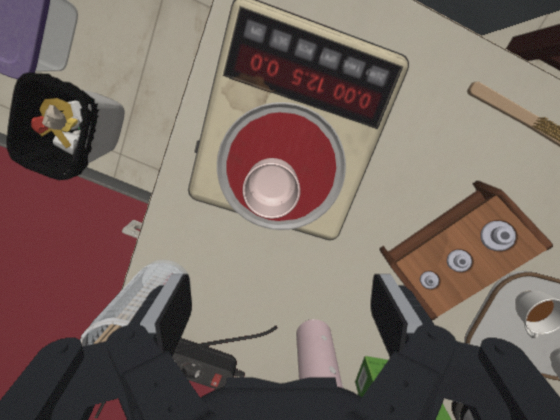

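The image shows the cup upright on the pan at (271,187), the pan centre at about (281,166), and the block at right with the largest weight at (499,235).

```bash
cat > d.py <<'E'
from h import *
from scipy.optimize import least_squares
w=shot('wrist');a=np.linspace(0,2*np.pi,90)
r=models.spot_in(w,'cup_center')[0]['rect']
def box(c):
    P=np.array([proj(w,[c[0]+q*np.cos(t),c[1]+q*np.sin(t),z]) for z,q in((128,32),(100,30),(82,25)) for t in a]);return np.r_[P.min(0),P.max(0)]
s=least_squares(lambda c:box(c)-r,[577,-296]);print(r,s.x,s.fun)
g=cv2.cvtColor(w['frame'],cv2.COLOR_RGB2HSV);m=((g[...,1]>150)&((g[...,0]<8)|(g[...,0]>170))&(g[...,2]>60)).astype(np.uint8)
m[:90]=0;m[235:]=0;m[:,:200]=0;m[:,360:]=0
h=cv2.convexHull(cv2.findNonZero(m));e=cv2.fitEllipse(h);print(e,onz(w,e[0],77))
go([s.x[0],s.x[1],90])
E
python3 d.py
```

```text
[242.7, 162.6, 301.7, 220.0] [ 574.96  -296.246] [ 1.199 -0.02  -1.2   -0.056]
((297.7772216796875, 152.53329467773438), (111.91653442382812, 160.40151977539062), 42.68986511230469) [ 527.535 -283.139   77.   ]
lin [-12.6 -11.5 240.3] rot [0. 0. 0.]
```

Request:
arm_command:
  rows:
    - {"grip": 1,"linear": [-13,-12,40],"rot": [0,0,0]}
    - {"grip": 1,"linear": [-13,-12,90],"rot": [0,0,0]}
    - {"grip": 1,"linear": [-13,-12,140],"rot": [0,0,0]}
    - {"grip": 1,"linear": [-13,-12,180],"rot": [0,0,0]}
    - {"grip": 1,"linear": [-13,-12,205],"rot": [0,0,0]}
    - {"grip": 1,"linear": [-13,-12,225],"rot": [0,0,0]}
    - {"grip": 1,"linear": [-13,-12,240],"rot": [0,0,0]}
    - {"grip": 1,"linear": [-13,-12,240],"rot": [0,0,0]}

```text
clock: 3.72
position: [575.6, -295.8, 89.2]
ee_rot: [-0.202, 0.979, 0.001, -0.001]
contact_force: [0.3, 0.0, 0.8]
gripper_width: 85.3
grasp_force: 0.0
```

Request:
arm_command:
  rows:
    - {"grip": 0.7,"linear": [0,0,0],"rot": [0,0,0]}
    - {"grip": 0.6,"linear": [0,0,0],"rot": [0,0,0]}
    - {"grip": 0.5,"linear": [0,0,0],"rot": [0,0,0]}
    - {"grip": 0.5,"linear": [0,0,0],"rot": [0,0,0]}
    - {"grip": 0.5,"linear": [0,0,0],"rot": [0,0,0]}

```text
clock: 4.35
position: [577.1, -295.8, 91.3]
ee_rot: [-0.203, 0.979, -0.001, 0.001]
contact_force: [-0.9, 0.3, 5.3]
gripper_width: 62.5
grasp_force: 65.4
```

Request:
arm_command:
  rows:
    - {"grip": 0.3,"linear": [0,0,-10],"rot": [0,0,0]}
    - {"grip": 0.3,"linear": [0,0,-30],"rot": [0,0,0]}
    - {"grip": 0.3,"linear": [0,0,-60],"rot": [0,0,0]}
    - {"grip": 0.3,"linear": [0,0,-90],"rot": [0,0,0]}
    - {"grip": 0.3,"linear": [0,0,-120],"rot": [0,0,0]}
    - {"grip": 0.3,"linear": [0,0,-120],"rot": [0,0,0]}

```text
clock: 5.1
position: [577.7, -295.9, 212.9]
ee_rot: [-0.203, 0.979, -0.001, 0.002]
contact_force: [-0.2, -0.4, -2.1]
gripper_width: 62.1
grasp_force: 65.6
```

```bash
cat > e.py <<'E'
from h import *
s=shot('scene');t=shot('top');w=shot('wrist')
c=lambda p,x,y,W,h:cv2.resize(p['frame'][y:y+h,x:x+W,::-1],(400,300),interpolation=cv2.INTER_CUBIC)
cv2.imwrite('pics/c2.png',np.vstack([np.hstack([c(s,200,240,120,90),c(t,100,60,360,270)]),np.hstack([c(w,0,0,560,420),c(s,220,180,120,90)])]))
# pan ellipse with red+grey, from projection compare
print(arm.read_state()['gripper_width'],T_tool()[:3,3],arm.read_state()['joints'])
for n,z in [('pan_center',77)]:
    for p in(t,w):
        for x in models.tip_of(p,n)[:2]: print(n,np.round(x['pixel']),x['score'],onz(p,x['pixel'],z))
a=go([435,235,190]);
E
python3 e.py
```

```text
62.68323684099381 [ 575.609 -295.057  208.515] [-0.224  0.439  0.035 -0.001 -1.17  -0.938]
pan_center [304. 204.] 0.75 [572.902  -6.263  77.   ]
pan_center [400. 206.] 0.65 [ 564.213 -282.993   77.   ]
pan_center [294. 185.] 0.63 [ 557.774 -292.419   77.   ]
lin [-81.1 542.5  19.5] rot [0. 0. 0.]
```

View pics/c2.png

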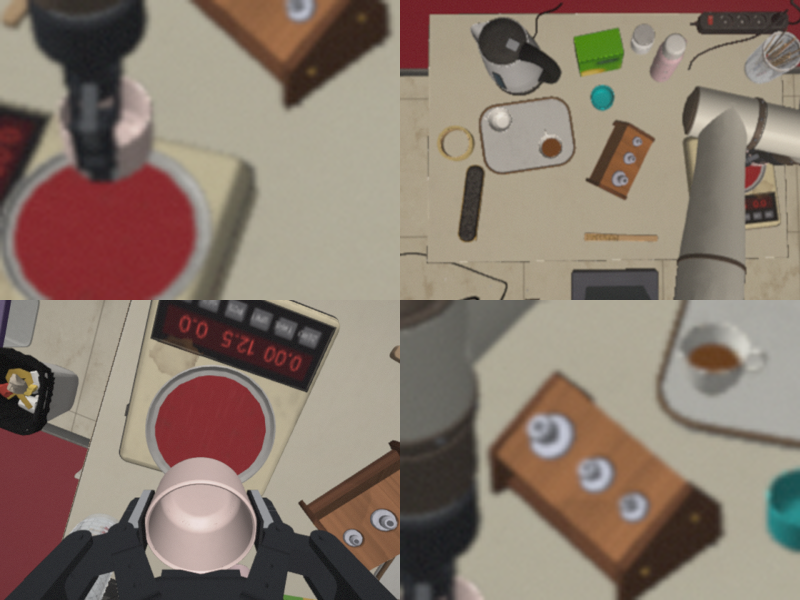

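Cup held upright between the pads, scale and block undisturbed. Pan centre (wrist) is about (558,-292), which agrees with before. Next I carry the cup to (430,230).

Request:
arm_command:
  rows:
    - {"grip": 0.3,"linear": [-4,30,0],"rot": [0,0,0]}
    - {"grip": 0.3,"linear": [-12,85,2],"rot": [0,0,0]}
    - {"grip": 0.3,"linear": [-20,145,4],"rot": [0,0,0]}
    - {"grip": 0.3,"linear": [-28,205,6],"rot": [0,0,0]}
    - {"grip": 0.3,"linear": [-36,265,8],"rot": [0,0,0]}
    - {"grip": 0.3,"linear": [-45,325,10],"rot": [0,0,0]}
    - {"grip": 0.3,"linear": [-53,385,12],"rot": [0,0,0]}
    - {"grip": 0.3,"linear": [-61,445,14],"rot": [0,0,0]}
    - {"grip": 0.3,"linear": [-69,500,16],"rot": [0,0,0]}
    - {"grip": 0.3,"linear": [-74,540,18],"rot": [0,0,0]}

```text
clock: 6.6
position: [429.1, 231.4, 191.5]
ee_rot: [-0.203, 0.979, -0.0, -0.001]
contact_force: [1.3, -0.0, -0.4]
gripper_width: 62.5
grasp_force: 65.8
```

```bash
cat > f.py <<'E'
from h import *
t=shot('top')
for n in ['pencil_case','masking_tape','brass_brush']:
    r=models.spot_in(t,n)
    if r: r=r[0]['rect'];print(n,r,onz(t,r[:2],20),onz(t,r[2:],20))
T=T_tool();print(T,arm.read_state()['gripper_width']); go([430,230,15])
E
python3 f.py
```

```text
pencil_case [152.6, 208.7, 177.8, 276.4] [566.088 443.94   20.   ] [363.845 368.424  20.   ]
masking_tape [134.4, 176.3, 166.4, 207.3] [664.176 498.818  20.   ] [569.851 402.883  20.   ]
brass_brush [264.7, 272.3, 332.8, 274.8] [372.359 110.424  20.   ] [362.099 -93.217  20.   ]
[[ -0.917  -0.398  -0.002 429.612]
 [ -0.398   0.917  -0.002 229.724]
 [  0.002  -0.001  -1.    191.427]
 [  0.      0.      0.      1.   ]] 62.66580404071857
lin [ -0.8   0.2 176.4] rot [0. 0. 0.]
```

Request:
arm_command:
  rows:
    - {"grip": 0.3,"linear": [0,0,40],"rot": [0,0,0]}
    - {"grip": 0.3,"linear": [0,0,90],"rot": [0,0,0]}
    - {"grip": 0.3,"linear": [0,0,130],"rot": [0,0,0]}
    - {"grip": 0.3,"linear": [0,0,155],"rot": [0,0,0]}
    - {"grip": 0.3,"linear": [0,0,166],"rot": [0,0,0]}
    - {"grip": 0.3,"linear": [0,0,171],"rot": [0,0,0]}
    - {"grip": 0.3,"linear": [0,0,174],"rot": [0,0,0]}
    - {"grip": 0.3,"linear": [0,0,174],"rot": [0,0,0]}

```text
clock: 7.8
position: [430.7, 229.8, 18.9]
ee_rot: [-0.203, 0.979, 0.0, 0.001]
contact_force: [-0.7, 0.3, -1.3]
gripper_width: 62.1
grasp_force: 65.8
```

Request:
arm_command:
  rows:
    - {"grip": 0.3,"linear": [0,0,1],"rot": [0,0,0]}
    - {"grip": 0.3,"linear": [0,0,2],"rot": [0,0,0]}
    - {"grip": 0.3,"linear": [0,0,2],"rot": [0,0,0]}
    - {"grip": 0.3,"linear": [0,0,2],"rot": [0,0,0]}

```text
clock: 8.3
position: [430.3, 229.5, 16.4]
ee_rot: [-0.203, 0.979, 0.0, 0.0]
contact_force: [0.4, 0.1, -2.0]
gripper_width: 62.1
grasp_force: 65.8
```

Request:
arm_command:
  rows:
    - {"grip": 0.3,"linear": [0,0,1],"rot": [0,0,0]}
    - {"grip": 0.3,"linear": [0,0,2],"rot": [0,0,0]}
    - {"grip": 0.3,"linear": [0,0,3],"rot": [0,0,0]}
    - {"grip": 0.3,"linear": [0,0,3],"rot": [0,0,0]}

```text
clock: 8.8
position: [430.4, 229.6, 15.0]
ee_rot: [-0.203, 0.979, -0.0, 0.0]
contact_force: [-4.1, -1.1, 14.2]
gripper_width: 62.6
grasp_force: 67.4
```

Contact (14 N up). I release gently and rise.

Request:
arm_command:
  rows:
    - {"grip": 0.75,"linear": [0,0,0],"rot": [0,0,0]}
    - {"grip": 0.85,"linear": [0,0,0],"rot": [0,0,0]}
    - {"grip": 1,"linear": [0,0,0],"rot": [0,0,0]}
    - {"grip": 1,"linear": [0,0,0],"rot": [0,0,0]}
    - {"grip": 1,"linear": [0,0,-20],"rot": [0,0,0]}
    - {"grip": 1,"linear": [0,0,-60],"rot": [0,0,0]}
    - {"grip": 1,"linear": [0,0,-110],"rot": [0,0,0]}
    - {"grip": 1,"linear": [0,0,-170],"rot": [0,0,0]}
    - {"grip": 1,"linear": [0,0,-230],"rot": [0,0,0]}
    - {"grip": 1,"linear": [0,0,-290],"rot": [0,0,0]}

```text
clock: 10.05
position: [429.9, 229.1, 305.2]
ee_rot: [-0.202, 0.979, 0.0, -0.0]
contact_force: [1.2, 0.1, 0.4]
gripper_width: 85.6
grasp_force: 0.0
```

```bash
cat >> h.py <<'E'
def lean(by):
    by=np.array([by[0],by[1],0.]);by/=np.linalg.norm(by);bx=np.array([by[1],-by[0],0])
    z=0.5*bx-np.array([0,0,.8660254]);return np.c_[by,np.cross(z,by),z]
E
cat > g.py <<'E'
from h import *
t=shot('top');print(arm.read_state()['joints'])
for x in models.tip_of(t,'cup_center')[:4]: print(x['pixel'],x['score'],onz(t,x['pixel'],25))
Rt=lean([-.91,.415]);k=np.array([520,14,86.])
go(k-120*Rt[:,2],Rt)
E
python3 g.py
```

```text
[ 0.824  0.093 -0.175  0.005 -1.286 -1.987]
[281.2, 146.2] 0.8 [751.165  56.837  25.   ]
lin [  52.9 -274.5  119.2] rot [-0.483 -0.206  0.82 ]
```

Request:
arm_command:
  rows:
    - {"grip": 1,"linear": [7,-34,15],"rot": [-0.06,-0.026,0.1]}
    - {"grip": 1,"linear": [13,-69,30],"rot": [-0.12,-0.05,0.205]}
    - {"grip": 1,"linear": [20,-103,45],"rot": [-0.18,-0.077,0.31]}
    - {"grip": 1,"linear": [26,-137,60],"rot": [-0.24,-0.103,0.41]}
    - {"grip": 1,"linear": [33,-172,75],"rot": [-0.3,-0.13,0.51]}
    - {"grip": 1,"linear": [40,-206,90],"rot": [-0.36,-0.155,0.615]}
    - {"grip": 1,"linear": [46,-240,104],"rot": [-0.42,-0.18,0.72]}
    - {"grip": 1,"linear": [53,-274,119],"rot": [-0.483,-0.206,0.82]}
    - {"grip": 1,"linear": [53,-274,119],"rot": [-0.483,-0.206,0.82]}
    - {"grip": 1,"linear": [53,-274,119],"rot": [-0.483,-0.206,0.82]}

```text
clock: 11.4
position: [490.2, -43.1, 184.1]
ee_rot: [0.207, 0.945, 0.247, 0.05]
contact_force: [0.8, 0.2, 0.4]
gripper_width: 85.7
grasp_force: 0.0
```

```bash
cat > i.py <<'E'
from h import *
T=T_tool();print(T,arm.read_state()['joints'])
w=shot('wrist');save(w,'w2.png')
for n in ['weight_500_knob','weight_500_center','weight_200_center','weight_100_center','pocket_500','weight_block']:
    print(n,[(np.round(x['pixel'],1),round(x['score'],2)) for x in models.tip_of(w,n)[:3]])
E
python3 i.py
```

```text
[[ -0.909   0.367   0.196 490.184]
 [  0.416   0.792   0.447 -43.148]
 [  0.008   0.488  -0.873 184.059]
 [  0.      0.      0.      1.   ]] [-0.097  0.199 -0.276 -0.58  -1.007 -1.611]
weight_500_knob []
weight_500_center [(array([291. , 211.8]), 0.86)]
weight_200_center [(array([286.2, 269.1]), 0.77), (array([287.2, 314.9]), 0.15)]
weight_100_center [(array([287. , 310.5]), 0.87)]
pocket_500 []
weight_block [(array([277.2, 225.5]), 0.77)]
```

View pics/w2.png

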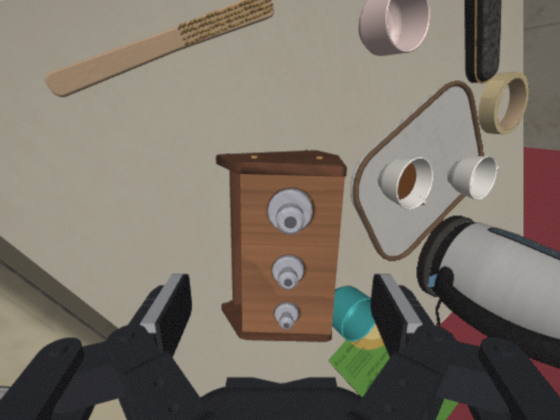

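The wrist view shows the cup standing upright on the worktop at (395,25). The three weights are in a column at (290,211), (287,270) and (286,315). I fit the block pose to their shoulder outlines.

```bash
cat > k.py <<'E'
from h import *
import sys
from scipy.optimize import least_squares
def fit(w,box,n=3,k0=(520,14,86)):
    g=cv2.cvtColor(w['frame'],cv2.COLOR_RGB2HSV);m=(g[...,1]<75).astype(np.uint8)
    q=np.zeros_like(m);x0,y0,x1,y1=box;q[y0:y1,x0:x1]=m[y0:y1,x0:x1]
    q=cv2.morphologyEx(q,cv2.MORPH_OPEN,np.ones((3,3)))
    N,l,s,c=cv2.connectedComponentsWithStats(q)
    b=sorted([r for r in s[1:] if r[4]>80],key=lambda r:-r[4])[:n];print([list(map(int,r)) for r in b])
    obs=np.array([[r[0],r[0]+r[2],r[1]] for r in b]).ravel().astype(float)
    a=np.linspace(0,2*np.pi,120);O=[0,59,107][:n];RR=[20,15,12]
    def f(p):
        L=lean([np.cos(p[3]),np.sin(p[3])]);out=[]
        for o,r in zip(O,RR):
            c=p[:3]+17*L[:,2]-o*L[:,0]   # shoulder centre
            P=np.array([proj(w,c+r*(np.cos(t)*L[:,0]+np.sin(t)*L[:,1])) for t in a])
            out+=[P[:,0].min(),P[:,0].max(),P[:,1].min()]
        return np.array(out)-obs
    s=least_squares(f,[*k0,2.71]);print('knob',s.x[:3],'yaw',s.x[3],'res',s.fun.round(1));return s.x,f
if __name__=='__main__':
    w=shot('wrist');x,f=fit(w,(246,175,333,332))
    L=lean([np.cos(x[3]),np.sin(x[3])]);k=x[:3]
    print('knob px',proj(w,k),'top',proj(w,k-9*L[:,2]),'mouth z',(k+19*L[:,2])[2])
    T=T_tool();print(T[:3,3])
    for d in (50,-14): go(k+(-d)*L[:,2],L)
E
python3 k.py
```

```text
[[266, 188, 46, 47, 1657], [270, 255, 33, 35, 863], [273, 302, 25, 28, 518]]
knob [518.374   5.738  96.406] yaw 2.6840499416538908 res [ 0.2 -0.5 -0.3  0.9 -0.2 -0.1  0.2 -0.5  0.4]
knob px [np.float64(289.0046248466316), np.float64(215.87525440451273)] top [np.float64(289.1238701293928), np.float64(219.45895172619868)] mouth z 79.9515232833682
[490.359 -42.327 184.656]
lin [-5.1  4.6 54. ] rot [-0.013 -0.021  0.023]
lin [ -6.5   5.4 118. ] rot [-0.013 -0.021  0.023]
```

Request:
arm_command:
  rows:
    - {"grip": 1,"linear": [-1,1,10],"rot": [-0.003,-0.005,0.006]}
    - {"grip": 1,"linear": [-3,3,30],"rot": [-0.008,-0.013,0.014]}
    - {"grip": 1,"linear": [-5,5,54],"rot": [-0.013,-0.021,0.023]}
    - {"grip": 1,"linear": [-5,5,54],"rot": [-0.013,-0.021,0.023]}

```text
clock: 12.3
position: [506.3, -16.3, 137.7]
ee_rot: [0.22, 0.941, 0.252, 0.056]
contact_force: [-0.3, 0.3, -0.1]
gripper_width: 85.1
grasp_force: 0.0
```

```bash
cat > l.py <<'E'
from k import *
w=shot('wrist');cv2.imwrite('pics/w3.png',cv2.resize(w['frame'][130:370,150:430,::-1],(700,600)))
print(T_tool())
x,f=fit(w,(235,150,345,400),2,(518,6,92))
L=lean([np.cos(x[3]),np.sin(x[3])])
for dz in (0,5,10): 
    k=x[:3]+dz*L[:,2];print(dz,'knob top px',proj(w,k-9*L[:,2]),'sh',proj(w,k+17*L[:,2]))
E
python3 l.py
```

```text
[[ -0.897   0.385   0.218 506.918]
 [  0.442   0.777   0.448 -16.792]
 [  0.003   0.499  -0.867 138.815]
 [  0.      0.      0.      1.   ]]
[[257, 202, 56, 60, 2588], [235, 377, 110, 23, 2284]]
knob [469.057 -29.888 189.877] yaw 2.671896595770331 res [-24.   30.7  11.8  15.4 -23.2 -14. ]
0 knob top px [np.float64(290.0606730755917), np.float64(310.22077710800266)] sh [np.float64(288.266928273221), np.float64(266.0962183515651)]
5 knob top px [np.float64(289.64323381318206), np.float64(299.9521350820608)] sh [np.float64(288.0068914527195), np.float64(259.6995392086387)]
10 knob top px [np.float64(289.26557609605277), np.float64(290.66208439744105)] sh [np.float64(287.7667149450127), np.float64(253.7914064507236)]
```

View pics/w3.png

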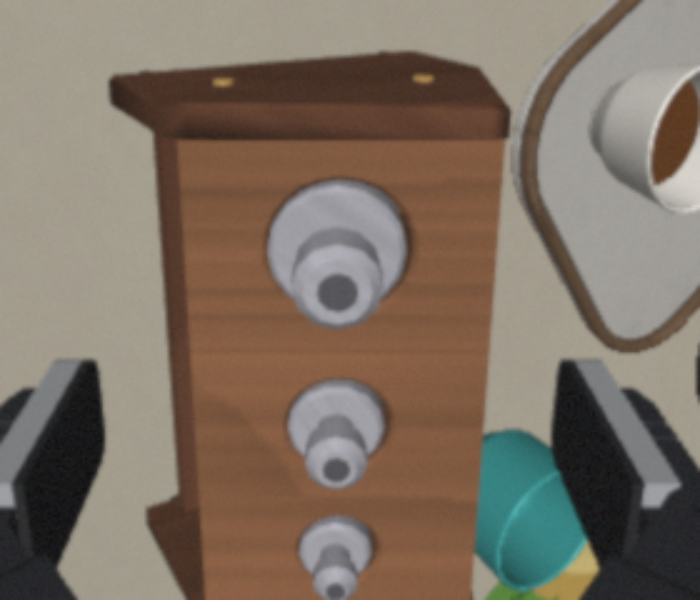

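```bash
cat > l.py <<'E'
from k import *
w=shot('wrist');T=T_tool()
x,f=fit(w,(240,180,332,372),3,(518,6,92))
L=lean([np.cos(x[3]),np.sin(x[3])]);k=x[:3]
print('knob top px',proj(w,k-9*L[:,2]),'obs 285.2,247.2')
# joint fit incl. knob top
s=least_squares(lambda p:np.r_[f(p),1*(np.array(proj(w,p[:3]-9*lean([np.cos(p[3]),np.sin(p[3])])[:,2]))-[285.2,247.2])],x);print(s.x,s.fun.round(1))
k=s.x[:3];L=lean([np.cos(s.x[3]),np.sin(s.x[3])])
print('mouth z',(k+19*L[:,2])[2],'in tool',T[:3,:3].T@(k-T[:3,3]))
for d in (20,-14): go(k-d*L[:,2],L,T)
E
python3 l.py
```

```text
[[256, 200, 57, 60, 2572], [264, 280, 40, 44, 1301], [269, 334, 29, 35, 758]]
knob [519.188   6.126  95.398] yaw 2.6798367487085017 res [ 0.6 -0.8 -0.4  0.7 -0.8 -0.1  0.1  0.1  0.6]
knob top px [np.float64(284.7598961273061), np.float64(241.15505766364976)] obs 285.2,247.2
[521.219   5.66   94.355   2.685] [ 0.7 -1.1  1.8  1.  -0.8  1.2  0.7  0.4  1.5 -0.6 -3.9]
mouth z 77.9005517605415 in tool [-2.351  0.418 52.474]
lin [-2.4  0.4 32.5] rot [-0.001  0.    -0.002]
lin [-2.4  0.4 66.5] rot [-0.001  0.    -0.002]
```

Request:
arm_command:
  rows:
    - {"grip": 1,"linear": [-1,0,12],"rot": [0,0,0]}
    - {"grip": 0.9,"linear": [-2,0.4,28],"rot": [0,0,0]}
    - {"grip": 0.8,"linear": [-2,0.4,44],"rot": [0,0,0]}
    - {"grip": 0.7,"linear": [-2,0.4,56],"rot": [0,0,0]}
    - {"grip": 0.55,"linear": [-2,0.4,64],"rot": [0,0,0]}
    - {"grip": 0.45,"linear": [-2,0.4,64],"rot": [0,0,0]}
    - {"grip": 0.42,"linear": [-2,0.4,64],"rot": [0,0,0]}
    - {"grip": 0.4,"linear": [-2,0.4,64],"rot": [0,0,0]}

```text
clock: 13.4
position: [523.6, 10.9, 84.8]
ee_rot: [0.22, 0.941, 0.252, 0.059]
contact_force: [0.4, -1.0, -0.5]
gripper_width: 34.2
grasp_force: 0.0
```

```bash
cat > m.py <<'E'
from h import *
T=T_tool();k=np.array([520.5,5.9,94.8]);print('knob in tool',T[:3,:3].T@(k-T[:3,3]),arm.read_state()['joints'])
w=shot('wrist');cv2.imwrite('pics/w4.png',cv2.resize(w['frame'][210:420,150:430,::-1],(800,600)))
E
python3 m.py
```

```text
knob in tool [  0.558  -0.08  -11.55 ] [-0.001  0.356 -0.33  -0.702 -0.767 -1.541]
```

View pics/w4.png

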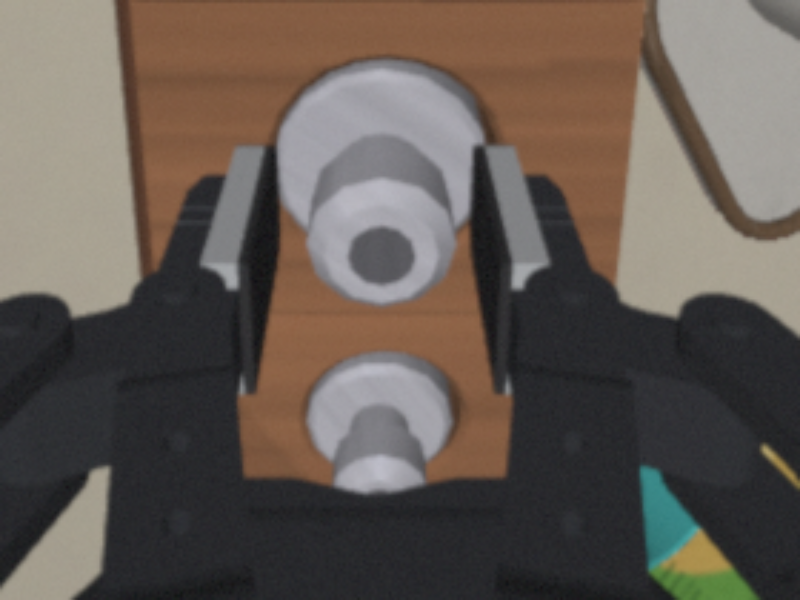

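The knob at (382,250) lies 7 px (about 1 mm) right of the midline between the pads (375), and about 3-4 mm toward tool +x of the pad centre. I correct both, then close.

Request:
arm_command:
  rows:
    - {"grip": 0.4,"linear": [1.5,0.6,0],"rot": [0,0,0]}
    - {"grip": 0.38,"linear": [3,1.1,0],"rot": [0,0,0]}
    - {"grip": 0.34,"linear": [3,1.1,0],"rot": [0,0,0]}
    - {"grip": 0.3,"linear": [3,1.1,0],"rot": [0,0,0]}
    - {"grip": 0.28,"linear": [3,1.1,0],"rot": [0,0,0]}
    - {"grip": 0.25,"linear": [3,1.1,0],"rot": [0,0,0]}
    - {"grip": 0.25,"linear": [3,1.1,0],"rot": [0,0,0]}

```text
clock: 14.32
position: [521.2, 13.2, 85.2]
ee_rot: [0.22, 0.941, 0.252, 0.059]
contact_force: [-1.2, 0.6, 3.2]
gripper_width: 22.4
grasp_force: 45.4
```

```bash
python3 -c "
from h import *
T=T_tool();s=arm.read_state();print(T[:3,3],'tool force',T[:3,:3].T@s['contact_force'],s['grasp_force'],s['gripper_width'])"
```

```text
[521.205  13.242  85.193] tool force [ 1.378  1.61  -2.745] 45.39088547229767 22.398766486742044
```

Request:
arm_command:
  rows:
    - {"grip": 0.1,"linear": [0,0,0],"rot": [0,0,0]}
    - {"grip": 0.1,"linear": [0,0,0],"rot": [0,0,0]}
    - {"grip": 0.1,"linear": [0,0,-2],"rot": [0,0,0]}
    - {"grip": 0.1,"linear": [0,0,-5],"rot": [0,0,0]}
    - {"grip": 0.1,"linear": [0,0,-8],"rot": [0,0,0]}

```text
clock: 14.95
position: [519.2, 10.2, 91.1]
ee_rot: [0.22, 0.941, 0.252, 0.058]
contact_force: [1.5, 4.4, -5.7]
gripper_width: 21.9
grasp_force: 58.9
```

```bash
python3 -c "
from h import *
T=T_tool();s=arm.read_state();print(T[:3,3],'tool force',T[:3,:3].T@s['contact_force'],s['grasp_force'],s['gripper_width'],s['wrist_torque'])"
```

```text
[519.245  10.204  91.145] tool force [0.651 1.173 7.247] 58.93429934978485 21.92562836120247 [-0.453 -0.004 -0.119]
```

Low side force; the weight is sliding out. I continue along the axis.

Request:
arm_command:
  rows:
    - {"grip": 0.1,"linear": [0,0,-5],"rot": [0,0,0]}
    - {"grip": 0.1,"linear": [0,0,-10],"rot": [0,0,0]}
    - {"grip": 0.1,"linear": [0,0,-15],"rot": [0,0,0]}
    - {"grip": 0.1,"linear": [0,0,-20],"rot": [0,0,0]}
    - {"grip": 0.1,"linear": [0,0,-26],"rot": [0,0,0]}
    - {"grip": 0.1,"linear": [0,0,-32],"rot": [0,0,0]}
    - {"grip": 0.1,"linear": [0,0,-40],"rot": [0,0,0]}
    - {"grip": 0.1,"linear": [0,0,-50],"rot": [0,0,0]}
    - {"grip": 0.1,"linear": [0,0,-65],"rot": [0,0,0]}
    - {"grip": 0.1,"linear": [0,0,-85],"rot": [0,0,0]}

```text
clock: 16.2
position: [499.9, -29.2, 166.1]
ee_rot: [0.22, 0.941, 0.251, 0.058]
contact_force: [0.1, 0.1, -4.3]
gripper_width: 21.8
grasp_force: 59.3
```

```bash
cat > n.py <<'E'
from h import *
T=T_tool();s=arm.read_state();print(T,'tool force',T[:3,:3].T@s['contact_force'],s['grasp_force'],s['gripper_width'],s['joints'])
t=shot('top');sc=shot('scene');w=shot('wrist')
c=lambda p,x,y,W,h:cv2.resize(p['frame'][y:y+h,x:x+W,::-1],(400,300),interpolation=cv2.INTER_CUBIC)
cv2.imwrite('pics/c3.png',np.vstack([np.hstack([c(sc,215,170,120,90),c(t,240,150,120,90)]),np.hstack([c(w,0,0,560,420),c(w,200,160,200,150)])]))
go([535,-170,230],down(np.arctan2(T[1,0],T[0,0])),T)
E
python3 n.py
```

```text
[[ -0.896   0.385   0.22  499.888]
 [  0.443   0.777   0.448 -29.197]
 [  0.002   0.499  -0.867 166.065]
 [  0.      0.      0.      1.   ]] tool force [-0.041 -2.028  3.851] 59.28617835044861 21.77394646274132 [-0.072  0.22  -0.296 -0.61  -0.939 -1.62 ]
lin [ -93.8  -64.  -110.7] rot [ 0.522 -0.002 -0.   ]
```

View pics/c3.png

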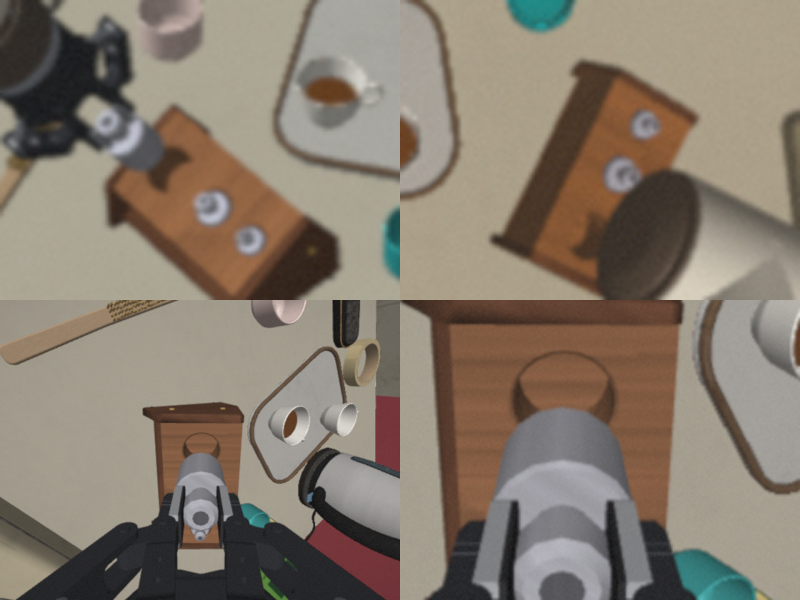

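The weight is out and in line with the tool. The block and the other two weights are unmoved. Now I swing upright over the pan.

Request:
arm_command:
  rows:
    - {"grip": 0.1,"linear": [-8,-8,-8],"rot": [0.025,0,0]}
    - {"grip": 0.1,"linear": [-26,-24,-22],"rot": [0.075,0,0]}
    - {"grip": 0.1,"linear": [-46,-43,-39],"rot": [0.14,0,0]}
    - {"grip": 0.1,"linear": [-67,-63,-57],"rot": [0.205,0,0]}
    - {"grip": 0.1,"linear": [-88,-83,-75],"rot": [0.27,0,0]}
    - {"grip": 0.1,"linear": [-109,-103,-93],"rot": [0.335,0,0]}
    - {"grip": 0.1,"linear": [-130,-123,-111],"rot": [0.4,0,0]}
    - {"grip": 0.1,"linear": [-150,-142,-128],"rot": [0.465,-0.001,0]}
    - {"grip": 0.1,"linear": [-163,-155,-139],"rot": [0.505,-0.002,0]}
    - {"grip": 0.1,"linear": [-168,-160,-143],"rot": [0.522,-0.002,0]}

```text
clock: 17.6
position: [558.4, -291.8, 208.0]
ee_rot: [0.228, 0.974, 0.0, -0.0]
contact_force: [-0.3, 0.1, -6.2]
gripper_width: 21.8
grasp_force: 59.3
```

Request:
arm_command:
  rows:
    - {"grip": 0.1,"linear": [0,0,0],"rot": [0,0,0]}
    - {"grip": 0.1,"linear": [0,0,0],"rot": [0,0,0]}

```text
clock: 17.85
position: [557.9, -290.6, 208.9]
ee_rot: [0.228, 0.974, 0.001, 0.0]
contact_force: [0.8, 0.0, -5.5]
gripper_width: 21.8
grasp_force: 59.3
```

```bash
cat > o.py <<'E'
from h import *
T=T_tool();s=arm.read_state();print(T,s['joints'],s['gripper_width'])
t=shot('top');sc=shot('scene');w=shot('wrist')
c=lambda p,x,y,W,h:cv2.resize(p['frame'][y:y+h,x:x+W,::-1],(400,300),interpolation=cv2.INTER_CUBIC)
cv2.imwrite('pics/c4.png',np.hstack([cv2.resize(sc['frame'][240:360,160:240,::-1],(400,600),interpolation=cv2.INTER_CUBIC)[:, :],np.vstack([c(w,140,60,280,210),c(w,140,210,280,210)])]))
for p,n in((w,'w'),(sc,'s')):
  for q,z in (('pan_center',77),('weight_500_center',T[2,3]-23),('weight_500_knob',T[2,3]+11)):
    for x in models.tip_of(p,q)[:2]: print(n,q,np.round(x['pixel'],1),round(x['score'],2),onz(p,x['pixel'],z))
P=T[:3,3]
for d in(-11.5,15,49.5): print(d,proj(w,P+d*T[:3,2]),proj(sc,P+d*T[:3,2]))
E
python3 o.py
```

```text
[[  -0.896    0.444    0.001  557.865]
 [   0.444    0.896    0.001 -290.591]
 [  -0.       0.002   -1.     208.943]
 [   0.       0.       0.       1.   ]] [-0.224  0.407 -0.014 -0.002 -1.149 -1.806] 21.791184276396184
w pan_center [282.5 198.1] 0.93 [ 557.138 -291.009   77.   ]
w weight_500_center [281.5 268.9] 0.56 [ 566.45  -296.947  185.943]
w weight_500_center [260.6 151.7] 0.53 [ 499.547 -276.14   185.943]
w weight_500_knob [277.7 293.9] 0.61 [ 560.68  -296.271  219.943]
s pan_center [230.7 310.9] 0.68 [ 562.424 -295.297   77.   ]
s weight_500_center [227.6 282.2] 0.8 [ 558.411 -283.907  185.943]
s weight_500_knob [225.9 277.7] 0.76 [ 562.221 -294.184  219.943]
-11.5 [np.float64(285.62723628430984), np.float64(285.48203144196526)] [np.float64(224.88050732992923), np.float64(275.843138033749)]
15 [np.float64(284.98737001708446), np.float64(259.42574988757247)] [np.float64(225.88199537174708), np.float64(282.346701893708)]
49.5 [np.float64(284.3830887168782), np.float64(234.8185397520751)] [np.float64(227.14024217252262), np.float64(290.51763162900284)]
```

View pics/c4.png

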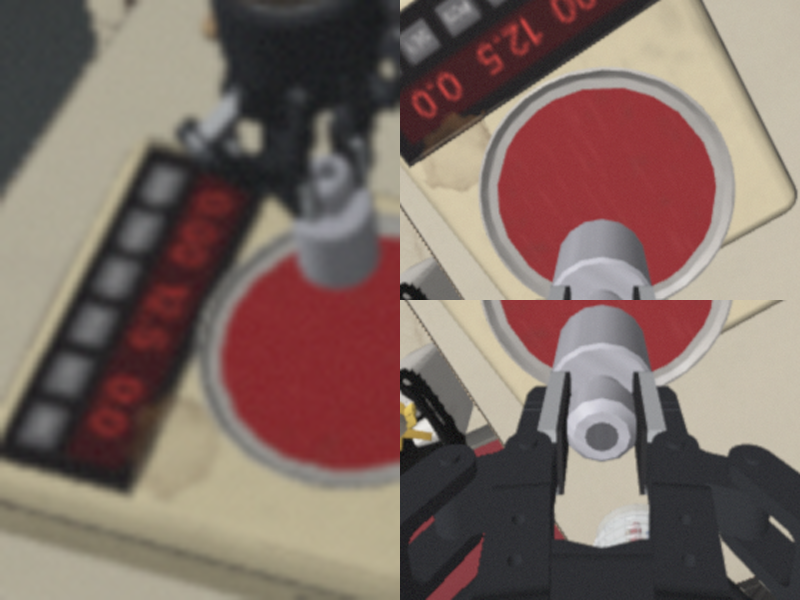

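The weight hangs upright, with its underside's far edge at wrist (281,214), its shoulder's far edge at about v 241, and the knob top at (281,303). I check tilt and offset against a projected model.

```bash
cat > q.py <<'E'
from h import *
w=shot('wrist');T=T_tool();P=T[:3,3];X,Y,Z=T[:3,:3].T
X,Y,Z=T[:3,0],T[:3,1],T[:3,2]
a=np.linspace(0,2*np.pi,120)
g=cv2.cvtColor(w['frame'],cv2.COLOR_RGB2GRAY)
print('col profile',[(v,int(g[v,281])) for v in range(206,250,2)])
print('row218',[(u,int(g[224,u])) for u in range(246,318,2)])
for ox in (-3,0,3):
    C=lambda d,r:np.array([proj(w,P+ox*X+d*Z+r*(np.cos(t)*X+np.sin(t)*Y)) for t in a])
    print(ox,'under',C(49.5,20).min(0),C(49.5,20).max(0),'shoulder',C(5.5,20).min(0),C(5.5,20).max(0),'top c',C(-20.5,0)[0])
E
python3 q.py
```

```text
col profile [(206, 87), (208, 84), (210, 84), (212, 89), (214, 145), (216, 153), (218, 153), (220, 151), (222, 150), (224, 151), (226, 149), (228, 154), (230, 153), (232, 151), (234, 150), (236, 152), (238, 151), (240, 185), (242, 201), (244, 183), (246, 175), (248, 173)]
row218 [(246, 82), (248, 83), (250, 83), (252, 80), (254, 83), (256, 92), (258, 152), (260, 164), (262, 168), (264, 164), (266, 162), (268, 162), (270, 159), (272, 156), (274, 156), (276, 157), (278, 154), (280, 154), (282, 149), (284, 143), (286, 140), (288, 136), (290, 131), (292, 122), (294, 123), (296, 116), (298, 109), (300, 101), (302, 94), (304, 93), (306, 84), (308, 80), (310, 82), (312, 85), (314, 83), (316, 83)]
-3 under [254.152 211.017] [314.389 266.189] shoulder [247.533 239.115] [322.613 305.264] top c [285.752 302.774]
0 under [254.031 206.592] [314.55  262.282] shoulder [247.343 233.721] [322.862 300.645] top c [285.791 297.137]
3 under [253.908 202.124] [314.712 258.339] shoulder [247.15  228.261] [323.113 295.975] top c [285.83  291.423]
```

Request:
arm_command:
  rows:
    - {"grip": 0.1,"linear": [1,0.5,15],"rot": [0,0,0]}
    - {"grip": 0.1,"linear": [2,1,35],"rot": [0,0,0]}
    - {"grip": 0.1,"linear": [2,1,55],"rot": [0,0,0]}
    - {"grip": 0.1,"linear": [2,1,67],"rot": [0,0,0]}
    - {"grip": 0.1,"linear": [2,1,74],"rot": [0,0,0]}
    - {"grip": 0.1,"linear": [2,1,77],"rot": [0,0,0]}
    - {"grip": 0.1,"linear": [2,1,77],"rot": [0,0,0]}
    - {"grip": 0.1,"linear": [2,1,77],"rot": [0,0,0]}

```text
clock: 19.35
position: [557.3, -289.5, 133.0]
ee_rot: [0.228, 0.974, 0.0, 0.001]
contact_force: [-0.7, -0.0, -5.5]
gripper_width: 21.8
grasp_force: 59.2
```

Request:
arm_command:
  rows:
    - {"grip": 0.1,"linear": [0,0,1],"rot": [0,0,0]}
    - {"grip": 0.1,"linear": [0,0,2],"rot": [0,0,0]}
    - {"grip": 0.1,"linear": [0,0,3],"rot": [0,0,0]}
    - {"grip": 0.1,"linear": [0,0,4],"rot": [0,0,0]}
    - {"grip": 0.1,"linear": [0,0,4],"rot": [0,0,0]}

```text
clock: 19.98
position: [556.8, -289.3, 128.1]
ee_rot: [0.228, 0.974, 0.0, 0.0]
contact_force: [-0.5, 0.9, -4.4]
gripper_width: 21.7
grasp_force: 59.2
```

Request:
arm_command:
  rows:
    - {"grip": 0.1,"linear": [0,0,0.5],"rot": [0,0,0]}
    - {"grip": 0.1,"linear": [0,0,1],"rot": [0,0,0]}
    - {"grip": 0.1,"linear": [0,0,1],"rot": [0,0,0]}

```text
clock: 20.35
position: [556.8, -289.4, 127.2]
ee_rot: [0.228, 0.974, 0.0, 0.0]
contact_force: [-0.4, -0.5, -4.5]
gripper_width: 21.9
grasp_force: 59.2
```

Request:
arm_command:
  rows:
    - {"grip": 0.1,"linear": [0,0,0.5],"rot": [0,0,0]}
    - {"grip": 0.1,"linear": [0,0,1],"rot": [0,0,0]}
    - {"grip": 0.1,"linear": [0,0,1],"rot": [0,0,0]}

```text
clock: 20.72
position: [556.8, -289.3, 126.2]
ee_rot: [0.228, 0.974, 0.0, 0.0]
contact_force: [-0.4, 0.2, -5.2]
gripper_width: 21.7
grasp_force: 59.2
```

Request:
arm_command:
  rows:
    - {"grip": 0.1,"linear": [0,0,0.5],"rot": [0,0,0]}
    - {"grip": 0.1,"linear": [0,0,1],"rot": [0,0,0]}
    - {"grip": 0.1,"linear": [0,0,1],"rot": [0,0,0]}

```text
clock: 21.1
position: [556.9, -289.4, 125.2]
ee_rot: [0.228, 0.974, 0.0, 0.001]
contact_force: [0.2, 0.8, -4.4]
gripper_width: 21.8
grasp_force: 59.3
```

Request:
arm_command:
  rows:
    - {"grip": 0.1,"linear": [0,0,0.5],"rot": [0,0,0]}
    - {"grip": 0.1,"linear": [0,0,1],"rot": [0,0,0]}
    - {"grip": 0.1,"linear": [0,0,1],"rot": [0,0,0]}

```text
clock: 21.48
position: [557.2, -289.5, 125.0]
ee_rot: [0.228, 0.974, 0.0, 0.001]
contact_force: [-0.9, 0.5, -0.5]
gripper_width: 22.2
grasp_force: 59.5
```

Request:
arm_command:
  rows:
    - {"grip": 0.1,"linear": [0,0,0.5],"rot": [0,0,0]}
    - {"grip": 0.1,"linear": [0,0,1],"rot": [0,0,0]}
    - {"grip": 0.1,"linear": [0,0,1],"rot": [0,0,0]}

```text
clock: 21.85
position: [557.2, -289.5, 124.1]
ee_rot: [0.228, 0.974, 0.0, 0.001]
contact_force: [-1.9, 1.3, 3.1]
gripper_width: 22.0
grasp_force: 59.8
```

Contact: the pan carries about 8 N. I release slowly and rise.

Request:
arm_command:
  rows:
    - {"grip": 0.26,"linear": [0,0,0],"rot": [0,0,0]}
    - {"grip": 0.28,"linear": [0,0,0],"rot": [0,0,0]}
    - {"grip": 0.31,"linear": [0,0,0],"rot": [0,0,0]}
    - {"grip": 0.36,"linear": [0,0,0],"rot": [0,0,0]}
    - {"grip": 0.5,"linear": [0,0,0],"rot": [0,0,0]}
    - {"grip": 0.7,"linear": [0,0,0],"rot": [0,0,0]}
    - {"grip": 0.7,"linear": [0,0,0],"rot": [0,0,0]}
    - {"grip": 0.7,"linear": [0,0,-15],"rot": [0,0,0]}
    - {"grip": 0.7,"linear": [0,0,-45],"rot": [0,0,0]}
    - {"grip": 0.7,"linear": [0,0,-90],"rot": [0,0,0]}

```text
clock: 23.1
position: [556.2, -289.3, 214.1]
ee_rot: [0.228, 0.974, 0.0, -0.001]
contact_force: [1.5, -0.8, -0.2]
gripper_width: 60.0
grasp_force: 0.0
```

Request:
arm_command:
  rows:
    - {"grip": 0.7,"linear": [0,0,-50],"rot": [0,0,0]}
    - {"grip": 0.7,"linear": [0,0,-100],"rot": [0,0,0]}
    - {"grip": 0.7,"linear": [0,0,-100],"rot": [0,0,0]}
    - {"grip": 0.7,"linear": [0,0,-100],"rot": [0,0,0]}

```text
clock: 23.6
position: [556.3, -289.2, 313.7]
ee_rot: [0.228, 0.974, 0.001, 0.001]
contact_force: [-0.5, -0.0, -0.5]
gripper_width: 59.8
grasp_force: 0.0
```

```bash
cat > r.py <<'E'
from h import *
T=T_tool();print(T[:3,3])
sc=shot('scene');w=shot('wrist')
cv2.imwrite('pics/c5.png',np.hstack([cv2.resize(sc['frame'][180:360,160:280,::-1],(400,600),interpolation=cv2.INTER_CUBIC),cv2.resize(w['frame'][:,140:420,::-1],(400,600))]))
for q,z in (('pan_center',77),('weight_500_center',111),('weight_500_knob',137)):
    for x in models.tip_of(w,q)[:2]: print(q,np.round(x['pixel'],1),round(x['score'],2),onz(w,x['pixel'],z))
E
python3 r.py
```

```text
[ 556.347 -289.168  313.716]
pan_center [282.1 175.5] 0.96 [ 557.109 -290.378   77.   ]
weight_500_center [281.4 184.6] 0.88 [ 559.151 -292.417  111.   ]
weight_500_knob [277.4 190.3] 0.68 [ 556.813 -295.969  137.   ]
```

View pics/c5.png

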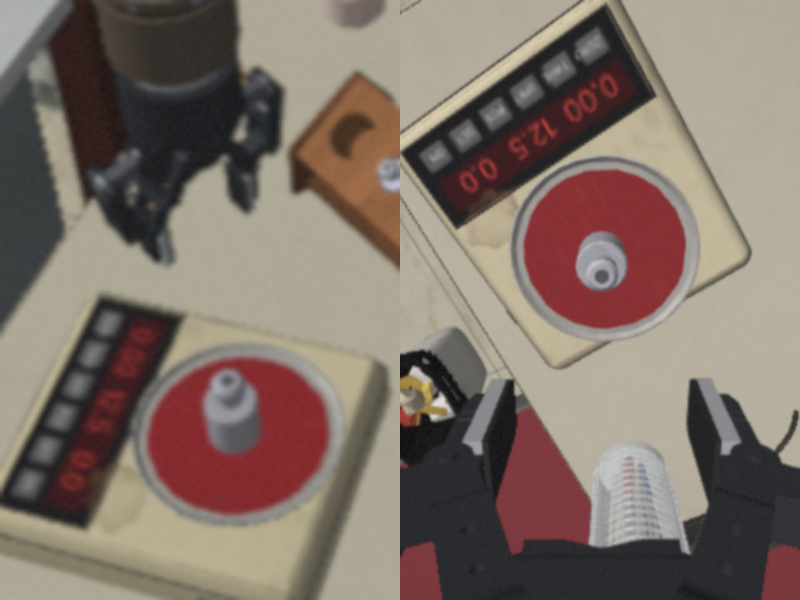

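The weight stands upright in the middle of the pan, within about 3 mm. The cup and block are as they should be, and the gripper is clear.

```bash
python3 -c "
from bench import job
print(job.job_done())"
```

```text
the job is handed in; nothing more can be done
None
```

The cup stands upright on the bare worktop, the 500 g weight stands upright within about 3 mm of the pan's centre, and the block and other two weights showed no visible movement; the job was handed in at about 24 s.

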